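# Roll the bearing sleeve up its loading ramp

### The arm

A 7-joint arm with a two-finger parallel gripper is mounted at the origin on a cart in front of the work surface, level with it; the furniture and walls round the work are solid. World frame = base frame: x ahead of the robot, y to its left, z up, the work surface at z = 0. Lengths are in m, angles in rad, forces in N, time in s.
With the tool pointing down it reaches from about 0.425 to 0.925 m from the base axis. Payload 6.8 kg.
Tool frame: the origin (TCP) lies at the very end of the fingers, on their centre line; the grasp point (between the pads) lies r.grip_depth behind it (r.grip_depth is the distance from the TCP to the grasp point, in m); z points along the fingers, x is the direction in which the jaws open and shut, and the axes are right-handed (so a half turn about z gives the same grasp; the last joint's range is limited). The gripper opens to 85 mm and grips with 20 to 120 N. Pads are 22 mm wide; open, the fingers measure 114 mm over their backs; the gripper's body (76 mm by 85 mm) begins 54 mm behind the grasp point. The pads swing forward as they close: fully open they stand 13 mm farther back than shut.
Start: joints at [1.107, 0.477, 0.022, 1.555, -0.011, 1.109, -0.083], TCP at [0.235, -0.633, 0.231] pointing down, gripper open.
Joint ranges: [-2.96, 2.96], [-0.34, 2.1], [-1.41, 1.46], [0.24, 2.44], [-1.37, 4.51], [0.17, 1.92], [-2.96, 2.96]. Speed limits (rad/s): [2.39, 2.39, 3.14, 3.14, 3.14, 3.14, 3.14].

### API

Orientations are given as a rotation vector (axis times angle).
In Python, from bench import readout, grab_frame, workorder, r gives the robot as it stands.
- The arm moves only by the shell command python3 -m handwheel 'ROWS' [FORCE]. ROWS is text: rows parted by semicolons, each of 7 numbers parted by spaces: the shift along the tool's x, y, z in mm, then the turn, a rotation vector about the tool's x, y, z in degrees, then the finger opening in mm, from 0 to 85.4. A call has 1 to 12 rows; each row is the pose to reach, as a shift and turn from the pose commanded when the call began, along the tool's axes at that moment; what a row does not reach only later rows make up. A row lasts 1/8 s, in which the tool goes at most 62.5 mm and 10.7 degrees, less where a joint would pass 70% of its speed; a pose out of reach is approached as far as the arm can. A call with a gripper value outside its range is refused whole. The fingers move at their own pace and stop on an object; FORCE is the grip in N (left out, the last holds). Time passes only in rows, so rows that repeat a pose let the fingers close. It gives the time, the measured TCP pose, the force and the opening at its end, in the units of the state.
- readout.get_obs(): the state, without advancing time (a new reading comes with each control period).
- grab_frame(name): name is "scene" or "top" or "wrist"; returns a dict with "pixels" (480x640x3 uint8, red, green, blue), "fx", "fy", "cx", "cy" (pixels), "D" ([k1, k2, p1, p2, k3] as OpenCV has them; the pictures are not rectified), "rvec" (rotation vector, rad) and "tvec" (3), from world to camera coordinates, as OpenCV has them. Camera axes: x right, y down, z forward; pixel columns grow to the right and rows downward; lengths in m; the calibration is good to about 2 mm. A picture is of the moment at which its call begins. There is no depth.
- workorder.hand_in(): hands the job in, once; it reports no verdict.
The state is a dict: "clock": time; "joints": joint angles; "qvel": joint speeds; "tau": joint torques, N m; "tcp_pos": TCP position; "orientation": TCP orientation; "contact_force": force on the tool from outside, world axes, zero at the start; "moment": the same for the moment, N m; "grip_width": finger opening in m.
Only numpy, scipy, OpenCV 4.12 (cv2) and the standard library are available. Lean on these libraries where they do the work, as an engineer would, in place of code of your own. Each camera call takes 0.05 s, during which the arm holds its last target.

### The job

Push the steel bearing sleeve up its small loading ramp with the fingertips until it drops into the rest at the top, fully home against the end stop, and leave it lying there. Push gently and stay behind it all the way so that it never rolls free on the slope; do not pinch or lift it, and do not disturb the other things on the bench.

Things in the scene. Friction and masses are not known exactly. Their poses are not given: they have to be found in the camera images.
- ramp: Fixed aluminium loading ramp with dark kerbs, 300 mm long, 124 wide, 75 high at the stop. Origin: centre of its underside, on the bench; x points uphill to the stop, y across, z up. In its frame (mm): level apron, top at z 8, x -150 to -75, with a 6 mm high rear bar at x -146; then an 8 degree slope. Kerbs, inner faces at y +-49, stand 12 mm above the running surface.
- rest (a point): Middle of the floor of the rest at the top, where the sleeve touches it when home: ramp x 102, y 0, z 26 mm. The rest is level, 42 mm long, from a crest at ramp x 85, z 30.5 mm (top of the slope) to the face of the upright end stop with two rubber pads at x 127 mm (top at z 75). The sleeve lying home has its centre at ramp x 99 to 102, z 51 mm. Axes as the ramp's.
- sleeve_centre (a point): Centre of the loose steel bearing sleeve, a smooth cylinder (bore closed) 50 mm in diameter and 90 mm long, 0.35 kg (+-30 percent), lying across the ramp. It starts on the level apron, axis roughly across the ramp, and rolls freely: on the slope it rolls back as soon as nothing holds it.
- sleeve: The same bearing sleeve; origin at its centre, y along its axis. Its x and z axes turn with it as it rolls.
- slope (a point): Marks the foot of the ramp's slope, at x -75, y 0, z 8 mm of the ramp. x points up along the slope's surface, z square off it.
- weight_0: Bystander, to be left alone: small brass-coloured balance weight with a knob, 24 mm across, 26 tall, standing beside the ramp. Origin: centre of its underside.
- vial_0: Bystander, to be left alone: white capped vial, 27 mm across, 58 tall, standing beside the ramp. Origin: centre of its underside.
- petri_0: Bystander, to be left alone: clear flat petri dish, 62 mm across, 14 tall, lying behind the ramp's stop. Origin: centre of its underside.
- beaker_glass: Bystander, to be left alone: clear beaker, 85 mm across with its lip, 86 tall. Origin: centre of its underside.
- beaker_small: Bystander, to be left alone: clear small beaker, 62 mm across with its lip, 56 tall. Origin: centre of its underside.
- gas_tap_0: Obstacle: fixed upright gas tap of the bench, a slim yellow column with a red lever and a side spout, about 44 mm across at its foot and 172 mm tall, beyond the ramp; keep the gripper clear of it. Origin: on the bench, at the edge of its foot, 22 mm from the column's axis.
Not all that is in view belongs to the job. Leave any blue or purple look-alike of the sleeve alone.

How it is judged:
On the way, in this order (a step that is already met when the one before it is completed fails the run):
1. the sleeve is on the slope, between a third of the way up and the crest (x of sleeve_centre in the frame of ramp between -0.02 and 0.08 m and z of sleeve_centre in the frame of slope below 0.035 m), for 0.05 s.
2. the sleeve lies in the rest against the stop (x of sleeve_centre in the frame of ramp between 0.0965 and 0.106 m and z of sleeve_centre in the frame of ramp between 0.047 and 0.0545 m and angle between the y axis of sleeve and the y axis of ramp, either way round below 0.1 rad), for 0.2 s.
At the end, for the whole second after the job is handed in: The sleeve lies still in the rest at the top of the ramp: its centre 96.5 to 106 mm uphill of the ramp's origin and 47 to 54.5 mm above the bench, its axis within 0.1 rad of straight across the ramp, slower than 20 mm/s (all of step 2 and linear speed of sleeve below 0.02 m/s); the robot touches nothing.
It fails at once if the sleeve rolls free on the slope: faster than 0.2 m/s while nothing of the robot touches it (x of sleeve_centre in the frame of ramp between -0.07 and 0.075 m and linear speed of sleeve above 0.2 m/s and contact force between each of the fingers, the arm and sleeve below 0.02 N).
It fails at once if the sleeve is lifted more than about 12 mm off the ramp (z of sleeve_centre in the frame of slope above 0.043 m).
It fails at once if the sleeve leaves the ramp's lane (y of sleeve_centre in the frame of ramp above 0.03 m or y of sleeve_centre in the frame of ramp below -0.03 m or x of sleeve_centre in the frame of ramp below -0.14 m).
It fails at once if one of the bystanders is shifted more than 15 mm or tipped (distance of any of weight_0, vial_0, petri_0, beaker_glass, beaker_small from where it was at the start of the episode above 0.015 m or angle between any of weight_0, vial_0, petri_0, beaker_glass, beaker_small's own z axis and vertical above 0.3 rad).
It also fails if it takes over 40 s, if anything falls off the work surface, if the arm or the gripper's body presses on something with over 40 N, if the wrist force passes 120 N, or if a joint passes its speed limit or range.

## Working session

There is one attempt and no reset: what is moved stays moved. The work goes in short steps, Python scripts to look and compute and a shell command to move; the robot and the scene stay as the last step left them, time stands still between calls to the robot, and variables do not carry over. Pictures are saved under pics/ and viewed, and the job is handed in when it is done.

```bash
mkdir -p pics; ls; python3 - <<'E'
from bench import readout, grab_frame, workorder, r
import cv2
o=readout.get_obs()
for k,v in o.items(): print(k,v)
print(r.grip_depth)
for n in ["scene","top","wrist"]:
    f=grab_frame(n); cv2.imwrite(f"pics/{n}0.png",f["pixels"][:,:,::-1]); print(n,[f[k] for k in ("fx","fy","cx","cy","D","rvec","tvec")])
E
```

```text
pics
clock 0.0
joints [ 1.10689738  0.4777868   0.02236011  1.55642623 -0.01147298  1.10929196
 -0.08309678]
qvel [-0.00022936  0.00239239 -0.00017443 -0.00129654 -0.00017429  0.00063199
  0.00082575]
tau [-3.14904582e-04 -5.96457160e+01  1.60784293e+00 -2.81190974e+01
  1.24289698e-02  9.47297638e-03 -5.09779943e-05]
tcp_pos [ 0.23489702 -0.63219676  0.23034568]
orientation [-2.57878901e+00  1.79274334e+00  2.43847866e-03]
contact_force [ 0.22575018  1.01693864 -0.74924688]
moment [-0.02100739  0.02401429 -0.06534689]
grip_width 0.08516847966854195
0.0187
scene [553.4809682134869, 553.4809682134869, 310.18734130805575, 237.19485743978115, array([-0.17096111,  0.        ,  0.        ,  0.        ,  0.        ]), array([ 0.52521467, -2.6954572 ,  1.16350313]), array([0.3246806 , 0.26412589, 0.86438149])]
top [509.6299272612999, 509.6299272612999, 317.6156839060582, 230.44627360200417, array([-0.02908382,  0.        ,  0.        ,  0.        ,  0.        ]), array([ 2.12476883, -2.11227892,  0.16517545]), array([-0.16343708,  0.4430767 ,  0.9284974 ])]
wrist [394.4478673032654, 394.4478673032654, 324.3649915896433, 235.67799622443465, array([0.02410786, 0.        , 0.        , 0.        , 0.        ]), array([-2.38722327,  1.65763261,  0.23496364]), array([-0.67320363, -0.03640177,  0.38030806])]
```

View pics/scene0.png

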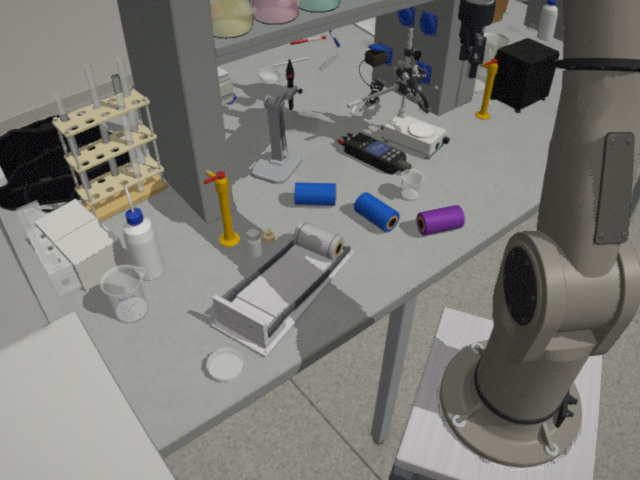

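View pics/top0.png

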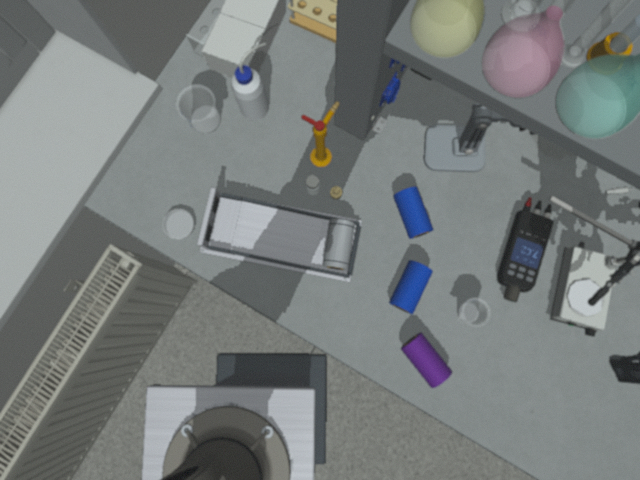

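View pics/wrist0.png

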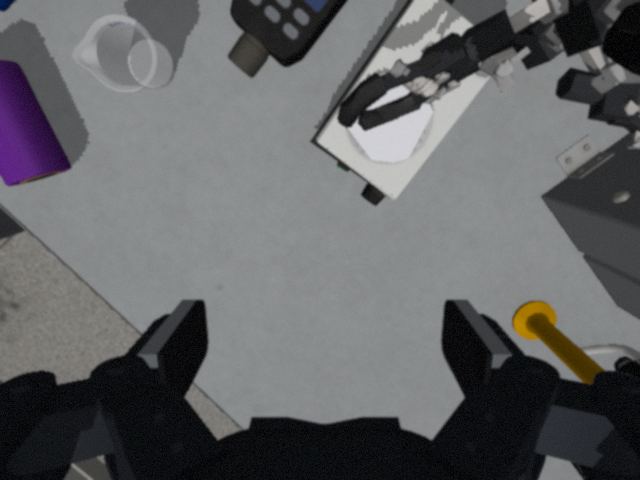

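```bash
cat > h.py <<'E'
from bench import readout, grab_frame, workorder, r
import cv2, numpy as np
from scipy.spatial.transform import Rotation as R
def cam(f): 
    return np.array([[f["fx"],0,f["cx"]],[0,f["fy"],f["cy"]],[0,0,1.]]), np.array(f["D"]), np.array(f["rvec"]), np.array(f["tvec"])
def proj(f,P):
    K,D,rv,tv=cam(f); return cv2.projectPoints(np.array(P,float).reshape(-1,1,3),rv,tv,K,D)[0][:,0]
def ray(f,uv):
    K,D,rv,tv=cam(f); n=cv2.undistortPoints(np.array(uv,float).reshape(-1,1,2),K,D)[:,0]
    M=R.from_rotvec(rv).as_matrix(); d=np.c_[n,np.ones(len(n))]@M; return -M.T@tv, d
def plane(f,uv,z):
    c,d=ray(f,uv); return c+d*((z-c[2])/d[:,2])[:,None]
E
python3 - <<'E'
from h import *
for n in ["scene","top"]:
    f=grab_frame(n); np.savez(n,**f)
    print(n,ray(f,[[320,240]]),proj(f,[[0,0,0],[0.235,-0.633,0.23],[0.5,0,0],[0.5,-.3,0]]))
    im=f["pixels"][:,:,::-1]
    c=im[170:300,180:380] if n=="top" else im[200:380,190:370]
    cv2.imwrite(f"pics/{n}c.png",cv2.resize(c,None,fx=4 if n=="top" else 3.3,fy=4 if n=="top" else 3.3,interpolation=cv2.INTER_CUBIC))
E
```

```text
scene (array([0.12597865, 0.5363518 , 0.78663299]), array([[ 0.2620394 , -0.67626912, -0.68872017]])) [[509.75345882 399.54080296]
 [464.69772642  73.34836858]
 [234.51610122 312.15365502]
 [298.83338923 212.47548096]]
top (array([ 0.27351067, -0.18245104,  0.98845313]), array([[ 0.15807521,  0.01763549, -0.98745863]])) [[228.58395022 471.8106332 ]
 [638.99286123 350.10139083]
 [237.71089927 205.87529693]
 [388.40419469 206.29843485]]
```

View pics/topc.png

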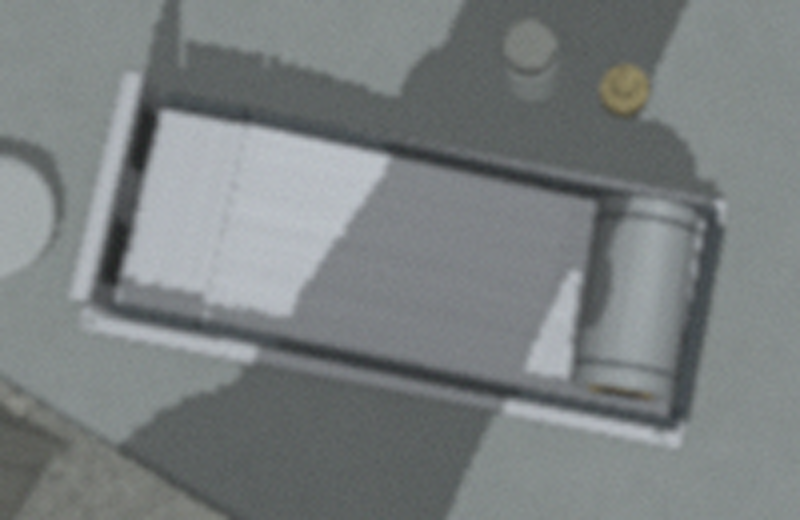

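View pics/scenec.png

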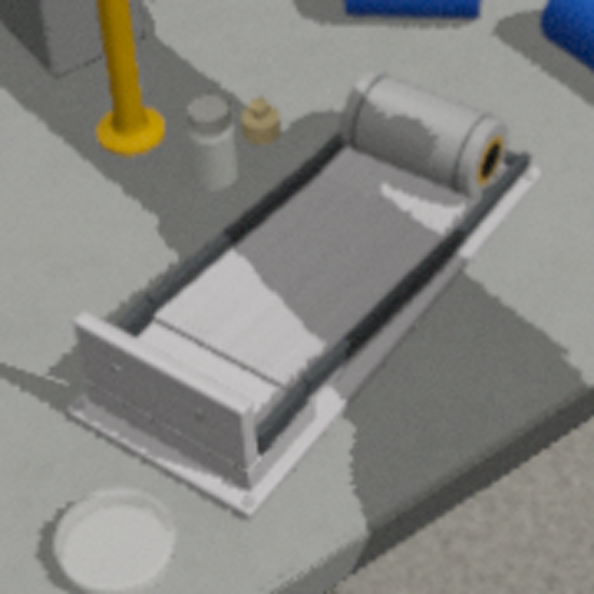

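```bash
python3 - <<'E'
from h import *
t=dict(np.load("top.npz")); s=dict(np.load("scene.npz"))
T=lambda p:(np.array(p,float)+.5)/4-.5+[180,170]
S=lambda p:(np.array(p,float)+.5)/3.3-.5+[190,200]
pr=lambda a:print(np.round(a,4))
print("base corners right"); pr(plane(t,T([[682,443],[722,205],[85,325]]),0.004))
print("scene base corners: stop-near, stop-far, apron-near"); pr(plane(s,S([[248,515],[70,410],[538,172]]),0.004))
print("stop top edge back top/ scene back top edge"); pr(plane(t,T([[130,75],[75,297]]),0.075)); pr(plane(s,S([[78,318],[252,405]]),.075))
print("crest line top, scene"); pr(plane(t,T([[243,125],[207,318]]),0.0305)); pr(plane(s,S([[155,316],[285,388]]),.0305))
print("sleeve top-view ends mid-silhouette at z .033: left/right edges"); pr(plane(t,T([[598,200],[576,375],[704,205],[672,400]]),0.033))
print("weight,vial"); pr(plane(t,T([[625,88]]),.026)); pr(plane(t,T([[531,40]]),.058))
pr(plane(t,[[321,158]],0)); pr(plane(t,[[319,126]],.172))
E
```

```text
base corners right
[[ 0.3526 -0.2235  0.004 ]
 [ 0.4695 -0.2435  0.004 ]
 [ 0.4085  0.0687  0.004 ]]
scene base corners: stop-near, stop-far, apron-near
[[ 0.4061  0.0677  0.004 ]
 [ 0.5249  0.043   0.004 ]
 [ 0.3502 -0.2246  0.004 ]]
stop top edge back top/ scene back top edge
[[0.5161 0.0352 0.075 ]
 [0.4116 0.0558 0.075 ]]
[[0.5144 0.0337 0.075 ]
 [0.4069 0.0506 0.075 ]]
crest line top, scene
[[ 0.503  -0.0105  0.0305]
 [ 0.4085  0.0035  0.0305]]
[[ 0.5001 -0.0151  0.0305]
 [ 0.4132  0.0034  0.0305]]
sleeve top-view ends mid-silhouette at z .033: left/right edges
[[ 0.466  -0.1826  0.033 ]
 [ 0.3819 -0.1725  0.033 ]
 [ 0.4637 -0.2331  0.033 ]
 [ 0.3704 -0.2177  0.033 ]]
weight,vial
[[ 0.523  -0.1955  0.026 ]]
[[ 0.5379 -0.1506  0.058 ]]
[[ 0.5998 -0.1657  0.    ]]
[[ 0.5995 -0.1648  0.172 ]]
```

```bash
cat >> h.py <<'E'
O=np.array([0.438,-0.090]); th=np.deg2rad(79.1)
def W(x,y,z): 
    u=np.array([np.cos(th),np.sin(th)]);v=np.array([-u[1],u[0]]); return np.r_[O+u*x+v*y,z]
def toramp(p):
    u=np.array([np.cos(th),np.sin(th)]);v=np.array([-u[1],u[0]]); d=np.array(p)[...,:2]-O; return np.stack([d@u,d@v,np.array(p)[...,2]],-1)
def goal(o,x,y,z,yaw=0):
    R0=R.from_rotvec(o["orientation"])
    c=[]
    for k in (0,np.pi):
        a=th+np.pi/2+k+yaw; X=np.array([np.cos(a),np.sin(a),0]);Z=np.array([0,0,-1.]); c.append(R.from_matrix(np.c_[X,np.cross(Z,X),Z]))
    q=min([(R0.inv()*q).as_rotvec() for q in c],key=np.linalg.norm)
    return np.round(np.r_[R0.inv().apply(W(x,y,z)-o["tcp_pos"])*1000,np.rad2deg(q)],2)
E
python3 - <<'E'
from h import *
o=readout.get_obs()
print(R.from_rotvec(o["orientation"]).as_matrix().round(3))
print(goal(o,-.165,-.002,.20)); print(goal(o,-.165,-.002,.20)[3:]); print(W(-.165,-.002,.2))
print(toramp(np.array([[0.4205,-0.2015,.033]])))
E
```

```text
[[ 0.348 -0.937 -0.   ]
 [-0.937 -0.348  0.001]
 [-0.001  0.    -1.   ]]
[-2.9573e+02 -2.9524e+02  3.1080e+01 -2.0000e-02  4.0000e-02 -5.8710e+01]
[-2.000e-02  4.000e-02 -5.871e+01]
[ 0.40876317 -0.25240138  0.2       ]
[[-0.11279757 -0.00389986  0.033     ]]
```

```bash
python3 -m handwheel '-30 -30 3 0 0 -6 50; -60 -60 6 0 0 -12 50; -90 -90 9 0 0 -18 50; -120 -120 12 0 0 -24 50; -150 -150 15 0 0 -30 50; -180 -180 18 0 0 -36 50; -210 -210 21 0 0 -42 50; -240 -240 24 0 0 -48 50; -270 -270 27 0 0 -54 50; -296 -295 31 0 0 -58.7 50; -296 -295 31 0 0 -58.7 50; -296 -295 31 0 0 -58.7 50'
python3 - <<'E'
from h import *
o=readout.get_obs(); print(toramp(o["tcp_pos"]),o["joints"].round(2),o["grip_width"]); print(goal(o,-.160,-.002,.10))
f=grab_frame("wrist"); np.savez("wrist",**f); cv2.imwrite("pics/w1.png",f["pixels"][:,:,::-1])
E
```

```text
clock: 1.75
tcp_pos: [0.4083, -0.2532, 0.2003]
orientation: [3.127, -0.301, -0.0]
contact_force: [0.1, 0.2, 0.0]
grip_width: 0.0501
[-0.16590902 -0.00165516  0.20034921] [ 0.74  0.22 -0.36  2.02  0.1   0.92  0.14] 0.050078413495116866
[ 3.4000e-01 -5.9600e+00  1.0035e+02  3.0000e-02  0.0000e+00 -9.0000e-02]
```

View pics/w1.png

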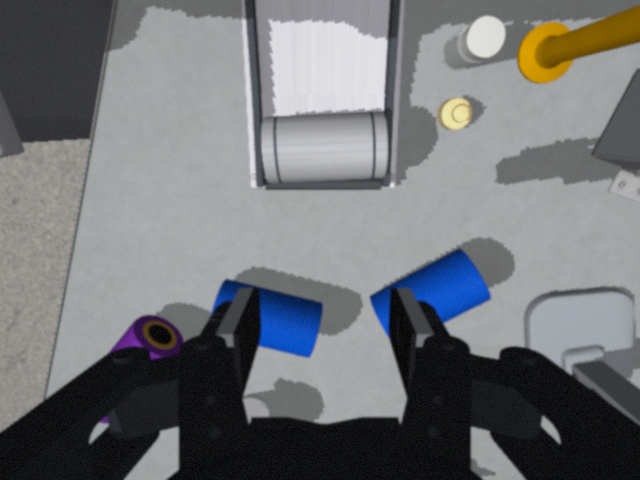

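```bash
python3 - <<'E'
from h import *
f=dict(np.load("wrist.npz"));t=dict(np.load("top.npz"))
pr=lambda a:print(toramp(a).round(4))
print("blue nearest (top)");pr(plane(t,[[393,190],[392,305],[403,265]],.02))
print("ramp end corners");pr(plane(f,[[252,187],[396,187]],.006))
print("kerb inner");pr(plane(f,[[259,165],[386,165]],.02))
print("sleeve rear edge at z.033");pr(plane(f,[[264,184],[386,178]],.033))
print("sleeve front edge, z.033");pr(plane(f,[[263,117],[386,110]],.033))
print("sleeve ends, z.058 crown");pr(plane(f,[[263,150],[388,142]],.058))
print(proj(f,[W(-.16,.025,.02),W(-.16,-.025,.02),W(-.16,0,.1)]))
im=f["pixels"][90:210,230:410,::-1]; cv2.imwrite("pics/w1c.png",cv2.resize(im,None,fx=4,fy=4,interpolation=cv2.INTER_CUBIC))
E
```

```text
blue nearest (top)
[[-0.1962 -0.1295  0.02  ]
 [-0.2325  0.0902  0.02  ]
 [-0.24    0.0118  0.02  ]]
ramp end corners
[[-0.1484  0.0607  0.006 ]
 [-0.1485 -0.063   0.006 ]]
kerb inner
[[-0.1283  0.0515  0.02  ]
 [-0.1284 -0.0514  0.02  ]]
sleeve rear edge at z.033
[[-0.1418  0.0461  0.033 ]
 [-0.1372 -0.0499  0.033 ]]
sleeve front edge, z.033
[[-0.0913  0.0447  0.033 ]
 [-0.0864 -0.0477  0.033 ]]
sleeve ends, z.058 crown
[[-0.114   0.042   0.058 ]
 [-0.1086 -0.0463  0.058 ]]
[[292.62779897 203.50788015]
 [352.6211823  203.45946614]
 [322.10416667 227.92337705]]
```

View pics/w1c.png

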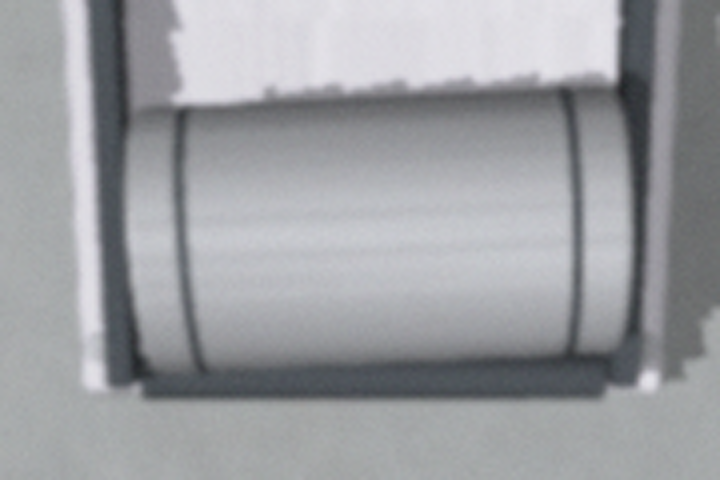

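```bash
python3 -m handwheel '0 0 30 0 0 0 50; 0 0 60 0 0 0 50; 0 0 90 0 0 0 50; 0 0 115 0 0 0 50; 0 0 135 0 0 0 50; 0 0 150 0 0 0 50; 0 0 160 0 0 0 50; 0 0 170 0 0 0 50; 0 0 178 0 0 0 50; 0 0 178 0 0 0 50'
python3 - <<'E'
from h import *
o=readout.get_obs(); print(toramp(o["tcp_pos"]),o["joints"].round(2),o["contact_force"]); print(goal(o,-.120,-.002,.022))
for n in ("wrist","scene"):
  f=grab_frame(n); cv2.imwrite(f"pics/{n}2.png",f["pixels"][:,:,::-1])
E
```

```text
clock: 3.05
tcp_pos: [0.4083, -0.2524, 0.0219]
orientation: [-3.127, 0.299, 0.001]
contact_force: [0.9, 0.9, -0.7]
grip_width: 0.0497
[-0.1650598  -0.00158002  0.02193284] [ 0.65  0.5  -0.28  2.15  0.27  0.52 -0.02] [ 0.88283817  0.89205659 -0.71892762]
[ 4.100e-01 -4.506e+01 -6.000e-02 -1.000e-02  4.000e-02 -1.000e-02]
```

View pics/wrist2.png

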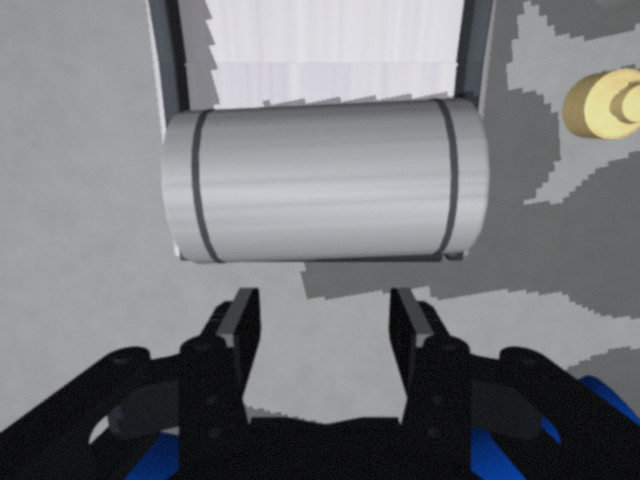

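View pics/scene2.png

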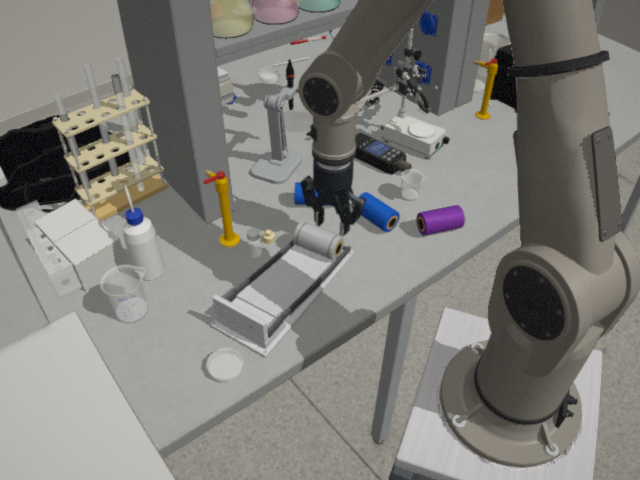

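```bash
python3 -m handwheel '0 -5 0 0 0 0 50; 0 -9 0 0 0 0 50; 0 -12 0 0 0 0 50; 0 -14 0 0 0 0 50; 0 -16 0 0 0 0 50; 0 -18 0 0 0 0 50; 0 -20 0 0 0 0 50; 0 -22 0 0 0 0 50; 0 -24 0 0 0 0 50; 0 -26 0 0 0 0 50; 0 -28 0 0 0 0 50; 0 -30 0 0 0 0 50'
python3 - <<'E'
from h import *
o=readout.get_obs(); print(toramp(o["tcp_pos"]),o["contact_force"]); print(goal(o,-.110,-.002,.022))
for n in ("wrist",):
  f=grab_frame(n); cv2.imwrite(f"pics/{n}3.png",f["pixels"][:,:,::-1])
E
```

```text
clock: 4.65
tcp_pos: [0.4143, -0.2229, 0.0223]
orientation: [3.127, -0.299, 0.0]
contact_force: [-0.3, 0.6, 0.6]
grip_width: 0.0499
[-0.1350098  -0.00185067  0.02231644] [-0.28948785  0.5749374   0.62327925]
[ 1.400e-01 -2.501e+01  3.200e-01 -0.000e+00 -0.000e+00 -2.000e-02]
```

View pics/wrist3.png

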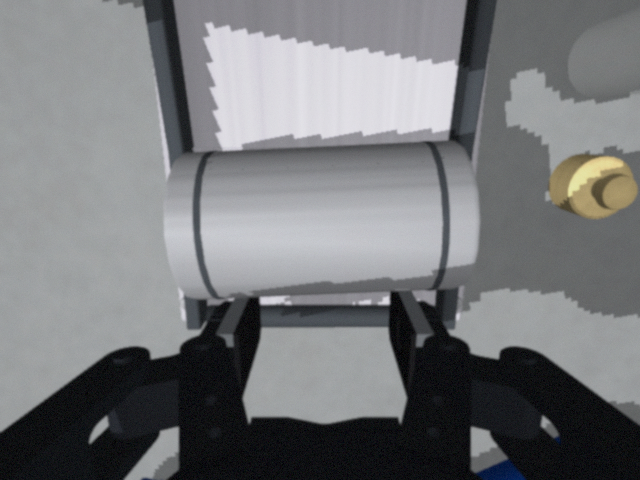

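```bash
python3 -m handwheel '0 -2 0 0 0 0 50; 0 -5 0 0 0 0 50; 0 -8 0 0 0 0 50; 0 -11 0 0 0 0 50; 0 -14 0 0 0 0 50; 0 -17 0 0 0 0 50; 0 -20 0 0 0 0 50; 0 -23 0 0 0 0 50; 0 -26 -0.5 0 0 0 50; 0 -29 -1 0 0 0 50; 0 -32 -1.5 0 0 0 50; 0 -35 -2 0 0 0 50'
python3 - <<'E'
from h import *
o=readout.get_obs(); print(toramp(o["tcp_pos"]),o["contact_force"]); print(goal(o,.044,-.002,.044))
for n in ("wrist",):
  f=grab_frame(n); cv2.imwrite(f"pics/{n}4.png",f["pixels"][:,:,::-1])
E
```

```text
clock: 6.2
tcp_pos: [0.4209, -0.1885, 0.0244]
orientation: [3.127, -0.299, 0.0]
contact_force: [-0.1, -0.6, 0.3]
grip_width: 0.0501
[-0.09999639 -0.00187856  0.02437485] [-0.08479104 -0.64628374  0.29882859]
[ 8.000e-02 -1.440e+02 -1.963e+01  0.000e+00 -1.000e-02 -2.000e-02]
```

View pics/wrist4.png

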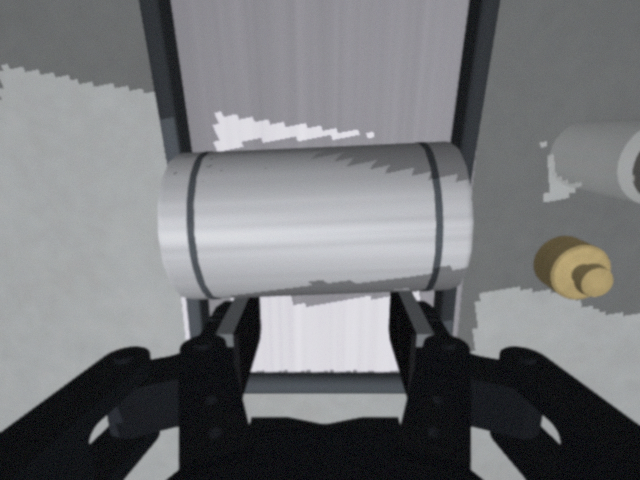

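```bash
python3 -m handwheel '0 -3 -0.4 0 0 0 50; 0 -7 -1 0 0 0 50; 0 -11 -1.5 0 0 0 50; 0 -15 -2 0 0 0 50; 0 -19 -2.6 0 0 0 50; 0 -23 -3.2 0 0 0 50; 0 -27 -3.7 0 0 0 50; 0 -31 -4.3 0 0 0 50; 0 -35 -4.9 0 0 0 50; 0 -39 -5.5 0 0 0 50; 0 -43 -6 0 0 0 50; 0 -47 -6.6 0 0 0 50'
python3 - <<'E'
from h import *
o=readout.get_obs(); print(toramp(o["tcp_pos"]),o["contact_force"]); print(goal(o,.044,-.002,.044))
for n in ("wrist",):
  f=grab_frame(n); cv2.imwrite(f"pics/{n}5.png",f["pixels"][:,:,::-1])
E
```

```text
clock: 7.75
tcp_pos: [0.4298, -0.1423, 0.0309]
orientation: [3.127, -0.299, -0.0]
contact_force: [-1.0, -0.7, 0.4]
grip_width: 0.0498
[-0.05290542 -0.00184953  0.0309422 ] [-0.96959471 -0.70159651  0.42944959]
[ 1.200e-01 -9.691e+01 -1.306e+01  0.000e+00  0.000e+00 -2.000e-02]
```

View pics/wrist5.png

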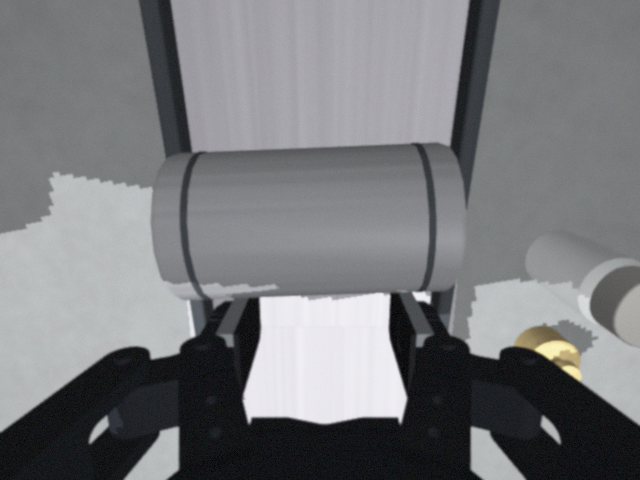

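```bash
python3 -m handwheel '0 -3 -0.4 0 0 0.5 50; 0 -7 -1 0 0 1 50; 0 -11 -1.5 0 0 1.5 50; 0 -15 -2 0 0 2 50; 0 -19 -2.6 0 0 2.5 50; 0 -23 -3.2 0 0 3 50; 0 -27 -3.7 0 0 3 50; 0 -31 -4.3 0 0 3 50; 0 -35 -4.9 0 0 3 50; 0 -39 -5.5 0 0 3 50; 0 -43 -6 0 0 3 50; 0 -47 -6.6 0 0 3 50'
python3 - <<'E'
from h import *
o=readout.get_obs(); print(toramp(o["tcp_pos"]),o["contact_force"]); print(goal(o,.044,-.002,.044))
for n in ("wrist",):
  f=grab_frame(n); cv2.imwrite(f"pics/{n}6.png",f["pixels"][:,:,::-1])
E
```

```text
clock: 9.3
tcp_pos: [0.4387, -0.0962, 0.0375]
orientation: [3.118, -0.381, -0.0]
contact_force: [0.0, -1.7, 0.6]
grip_width: 0.0498
[-0.00591747 -0.00183429  0.03752043] [ 0.01130938 -1.67031927  0.60327917]
[ -2.46 -49.86  -6.48   0.     0.    -3.02]
```

View pics/wrist6.png

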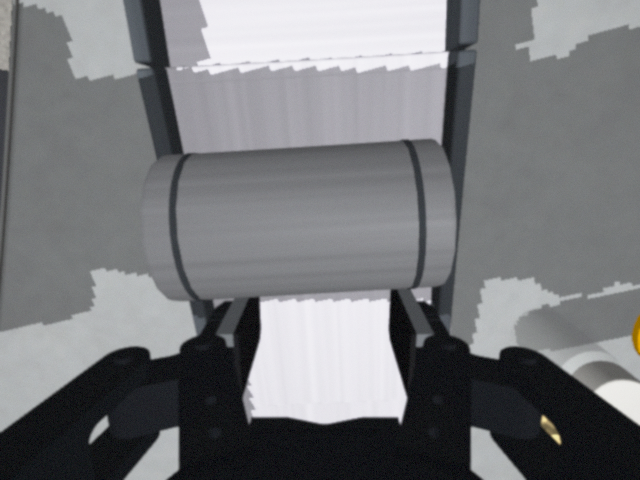

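```bash
python3 -m handwheel '-0.1 -3 -0.4 0 0 0 50; -0.3 -7 -1 0 0 0 50; -0.5 -11 -1.5 0 0 0 50; -0.7 -15 -2 0 0 0 50; -0.9 -19 -2.6 0 0 0 50; -1.1 -23 -3.2 0 0 0 50; -1.3 -27 -3.7 0 0 0 50; -1.5 -31 -4.3 0 0 0 50; -1.7 -34 -4.8 0 0 0 50; -1.9 -37 -5.2 0 0 0 50; -2.1 -40 -5.6 0 0 0 50; -2.3 -43 -6 0 0 0 50'
python3 - <<'E'
from h import *
o=readout.get_obs(); print(toramp(o["tcp_pos"]),o["contact_force"]); print(goal(o,.065,-.002,.044))
for n in ("wrist",):
  f=grab_frame(n); cv2.imwrite(f"pics/{n}7.png",f["pixels"][:,:,::-1])
E
```

```text
clock: 10.85
tcp_pos: [0.4467, -0.0541, 0.0435]
orientation: [3.118, -0.381, -0.0]
contact_force: [-0.7, -2.1, 1.8]
grip_width: 0.0502
[ 0.0368896  -0.00176185  0.04352322] [-0.70495836 -2.10941216  1.81410882]
[-1.240e+00 -2.808e+01 -4.800e-01  2.000e-02  1.000e-02 -3.020e+00]
```

View pics/wrist7.png

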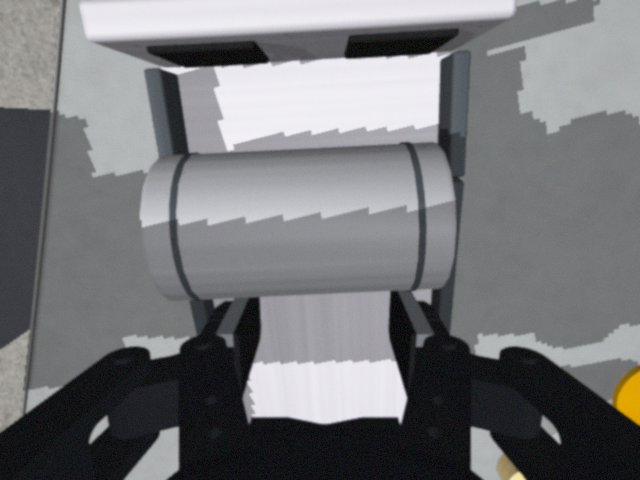

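```bash
python3 -m handwheel '-0.1 -2 -0.3 0 0 0 50; -0.2 -4 -0.5 0 0 0 50; -0.3 -6 -0.7 0 0 0 50; -0.4 -8 -0.7 0 0 0 50; -0.5 -10 -0.7 0 0 0 50; -0.6 -12 -0.7 0 0 0 50; -0.7 -14 -0.5 0 0 0 50; -0.8 -16 -0.3 0 0 0 50; -0.9 -18 0 0 0 0 50; -1 -20 0 0 0 0 50; -1.1 -22 0 0 0 0 50; -1.2 -24 0 0 0 0 50'
python3 - <<'E'
from h import *
o=readout.get_obs(); print(toramp(o["tcp_pos"]),o["contact_force"]); print(goal(o,.065,-.002,.044))
for n in ("wrist",):
  f=grab_frame(n); np.savez("w8",**f); cv2.imwrite(f"pics/{n}8.png",f["pixels"][:,:,::-1])
E
```

```text
clock: 12.4
tcp_pos: [0.4514, -0.0304, 0.0435]
orientation: [-3.118, 0.381, -0.0]
contact_force: [0.9, 0.2, 0.8]
grip_width: 0.05
[ 0.06109365 -0.00190129  0.04351267] [0.93608615 0.17561956 0.84666883]
[-0.11 -3.91 -0.49 -0.   -0.   -3.02]
```

View pics/wrist8.png

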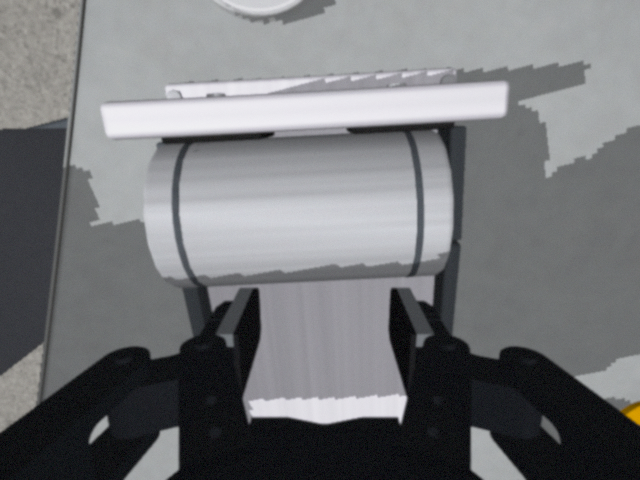

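```bash
python3 -m handwheel '0 4 0 0 0 0 50; 0 12 -2 0 0 0 50; 0 20 -6 0 0 0 50; 0 26 -16 0 0 0 50; 0 30 -30 0 0 0 50; 0 30 -50 0 0 0 50; 0 30 -75 0 0 0 50; 0 30 -100 0 0 0 50; 0 30 -120 0 0 0 50; 0 30 -130 0 0 0 50; 0 30 -130 0 0 0 50; 0 30 -130 0 0 0 50'
python3 - <<'E'
from h import *
o=readout.get_obs(); print(toramp(o["tcp_pos"]),o["contact_force"])
for n in ("wrist","scene"):
  f=grab_frame(n); np.savez(n+"9",**f); cv2.imwrite(f"pics/{n}9.png",f["pixels"][:,:,::-1])
E
```

```text
clock: 13.95
tcp_pos: [0.4437, -0.0597, 0.1729]
orientation: [3.118, -0.381, -0.002]
contact_force: [-0.7, -1.1, 0.3]
grip_width: 0.0496
[0.03086543 0.00018436 0.1729448 ] [-0.69978775 -1.10889858  0.29886599]
```

View pics/wrist9.png

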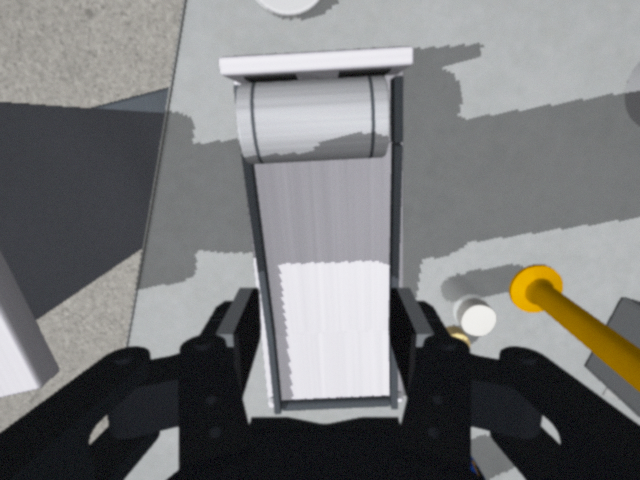

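View pics/scene9.png

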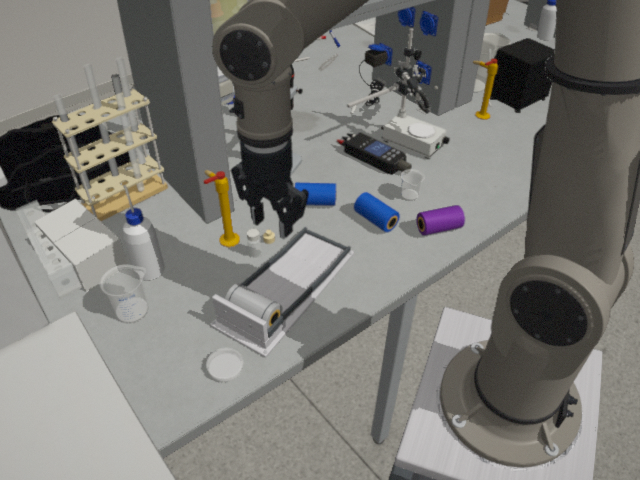

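```bash
python3 - <<'E'
from h import *
f=dict(np.load("wrist9.npz"))
im=f["pixels"][30:190,200:430,::-1]; cv2.imwrite("pics/w9c.png",cv2.resize(im,None,fx=3.4,fy=3.4,interpolation=cv2.INTER_CUBIC))
# predicted silhouette of a sleeve home (x 0.1005, z .051) : tangent rays
c,_=ray(f,[[0,0]]); cr=toramp(c)
for xc in (.0965,.0993,.102):
  d=np.hypot(cr[0]-xc,cr[2]-.051); a=np.arctan2(cr[2]-.051,cr[0]-xc); b=np.arccos(.025/d)
  for s in (1,-1):
    p=[xc+.025*np.cos(a+s*b),.051+.025*np.sin(a+s*b)]
    print(xc,proj(f,[W(p[0],y,p[1]) for y in (.035,-.035)]).round(1).tolist())
E
```

```text
0.0965 [[269.1, 172.4], [375.1, 166.8]]
0.0965 [[262.0, 92.3], [373.7, 86.1]]
0.0993 [[268.8, 168.1], [375.0, 162.5]]
0.0993 [[261.5, 87.6], [373.7, 81.3]]
0.102 [[268.5, 164.0], [374.9, 158.4]]
0.102 [[261.0, 82.9], [373.7, 76.6]]
```

View pics/w9c.png

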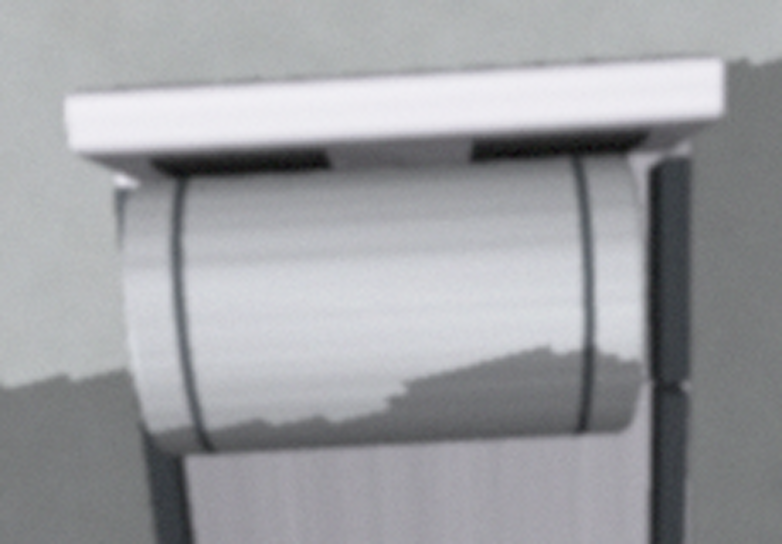

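```bash
python3 -c "
from bench import workorder; print(workorder.hand_in())"
```

```text
the job is handed in; nothing more can be done
None
```

I pushed the steel sleeve from the apron up the slope with both fingertips behind it, at about 30 mm/s. It dropped over the crest into the rest by itself. I then backed the gripper off and raised it clear, and handed the job in; no verdict was reported.

- **Position:** in the last wrist picture, before hand-in, the sleeve's front and rear edges match a sleeve at ramp x of about 102 mm and z 51 mm. It lies square to the ramp to within about 1°, against the pads.
- **Bystanders:** in the views after the push, the vial, weight, petri dish, beakers and blue and purple look-alikes appeared where they started. I judged this by eye only and did not measure it.
- **Force and time:** wrist force readings, taken between moves, stayed at about 3 N or less, and the clock was near 14 s of the 40 s allowed.
- **Drift:** the sleeve started about 3° askew and drifted a few millimetres towards the near kerb on the way up. I turned the tool 3° to square it. By my estimate it now lies about 4 mm off-centre, inside the 30 mm lane limit.
- **Not done:** I did not press the sleeve against the stop after it dropped in, because it was already home.

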